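Load the density samples and square the block up for the document camera

ROBOT

A 7-joint arm with a two-finger parallel gripper is mounted at the origin on the work surface. World frame = base frame: x ahead of the robot, y to its left, z up, the work surface at z = 0. Lengths are in m, angles in rad, forces in N, time in s.
With the tool pointing down it reaches from about 0.4 to 0.925 m from the base axis. Payload 5.6 kg.
Tool frame: the origin (TCP) lies midway between the tips of the shut fingers; the grasp point (between the pads) lies 19 mm behind it; z points along the fingers, x is the direction in which the jaws open and shut, and the axes are right-handed (so a half turn about z gives the same grasp; the last joint's range is limited). The gripper opens to 85 mm and grips with 20 to 120 N. Pads are 22 mm wide; open, the fingers measure 114 mm over their backs; the gripper's body (76 mm by 85 mm) begins 54 mm behind the grasp point. The pads swing forward as they close: fully open they stand 13 mm farther back than shut.
Start: joints at [1.13, 0.468, -0.012, 1.603, 0.006, 1.071, -0.056], TCP at [0.252, -0.599, 0.231] pointing down, gripper open.
Joint ranges: [-2.53, 2.53], [-0.31, 2.02], [-1.57, 1.55], [0.28, 2.44], [-1.29, 4.43], [0.15, 1.84], [-2.92, 2.92]. Speed limits (rad/s): [2.57, 2.57, 3.14, 3.14, 3.14, 3.14, 3.14].

INTERFACE

Orientations are given as a 3x3 rotation matrix whose columns are the frame's x, y, z axes.
In Python, from plant import bot, vision gives the robot as it stands.
- The arm moves only by the tool apply_moves, never from a script. Its argument "motion" is a list of rows, each an object of numbers: "x", "y", "z": the shift along the tool's x, y, z in mm; "wx", "wy", "wz": the turn, a rotation vector about the tool's x, y, z in rad; "jaw": the finger opening in mm, from 0 to 85.4. In form: [{"x": .., "y": .., "z": .., "wx": .., "wy": .., "wz": .., "jaw": ..}, ...]. A call has 1 to 8 rows; each row shifts and turns the commanded pose from where the row before left it, along the tool's axes as they then stand; what a row does not reach is not made up. A row lasts 1/10 s, in which the tool goes at most 50 mm and 8.59 degrees, less where a joint would pass 70% of its speed; a pose out of reach is approached as far as the arm can. A call is refused whole if a number of a shift passes 50 or a number of a turn 0.15, either way. A call with a gripper value outside its range is refused whole. The fingers move at their own pace and stop on an object; "grip_force" is the grip in N (left out, the last holds). Time passes only in rows, so rows that do not move let the fingers close. It gives the time, the measured TCP pose, the force and the opening at its end, in the units of the state.
- bot.observe(): the state, without advancing time (a new reading comes with each control period).
- vision.get_image(name): name is "side" or "top" or "wrist"; returns a dict with "color" (400x640x3 uint8, red, green, blue), "fx", "fy", "cx", "cy" (pixels), "k1" (the pictures are not rectified: a ray, as slopes to the right and down, at radius r is drawn at 1 + k1 r^2 times it, then the intrinsics apply), "pose" (4x4, takes a point from camera to world coordinates); the wrist camera has in their place "hand_eye" (4x4, takes a point from camera to tool coordinates, whose origin is the TCP and whose axes are the tool frame's). Camera axes: x right, y up, looking along -z (the intrinsics and any distortion apply to the point x, -y, -z); pixel columns grow to the right and rows downward; lengths in m; the calibration is good to about 2 mm. A picture is of the moment at which its call begins: read the wrist's pose just before it. There is no depth.
- bot.sign_off(): hands the job in, once; it reports no verdict.
The state is a dict: "t": time; "joint_positions": joint angles; "qvel": joint speeds; "effort": joint torques, N m; "eef_pos": TCP position; "tcp_rot": TCP orientation; "contact_force": force on the tool from outside, world axes, zero at the start; "wrist_torque": the same for the moment, N m; "gripper_width": finger opening in m.
Only numpy, scipy, OpenCV 4.12 (cv2) and the standard library are available. Lean on these libraries where they do the work, as an engineer would, in place of code of your own. Each camera call takes 0.05 s, during which the arm holds its last target. There are 200 camera calls.

TASK

Drop the brass sample into the yellow-framed pocket of the wooden display block and the aluminium sample into the blue-framed one while the block still stands clear of the stops. Then, without ramming it, slide the block on the white camera stage into the corner so that its long side lies flat against the long black stop and its end against the short blue stop. Finish while holding it there: keep pressing it against both stops and do not let go; leave the red sample, the marker pot and the note pad alone.

Things in the scene. Friction and masses are not known exactly. Their poses are not given: they have to be found in the camera images.
- block: wooden display block, 80 (x) by 124 (y) by 30 mm high, about 0.3 kg, lying loose on the stage; origin at the centre of its underside, z up. Dark upright grip rib in the middle of its top: 14 mm thick (x), 36 long (y), from 30 to 64 mm above the underside. Two round pockets, 23 mm wide, 20 deep (floor 10 mm above the underside), at y = +42 mm (yellow frame) and -42 mm (blue frame)
- yellow_pocket (a point): centre of the mouth of the yellow-framed pocket, on the block's top face (30 mm above its underside)
- blue_pocket (a point): centre of the mouth of the blue-framed pocket, on the block's top face (30 mm above its underside)
- brass_sample: brass cylinder, 0.16 kg, 20 mm diameter, 60 mm tall, standing upright on the desk; origin at the centre of its lower end, z up along it
- alu_sample: aluminium (silver grey) cylinder, 0.05 kg, 20 mm diameter, 60 mm tall, standing upright on the desk; origin at the centre of its lower end, z up along it
- red_sample: red plastic cylinder, a bystander, 20 mm diameter, 60 mm tall, standing upright on the desk; origin at the centre of its lower end, z up along it
- stage: white flat plate fixed on the desk, 240 mm (x) by 300 mm (y), 6 mm thick, top face 6 mm above the desk; origin at the centre of its underside. It carries the two stops at its far (+x) and left (+y) edges
- corner (a point): inner corner of the two stops, on the stage's top face; axes as the stage: the long stop's inner face is at x = 0, the short stop's at y = 0, free space at negative x and y. In the corner the block's origin is at x = -40 mm, y = -62 mm from here, its y along this y (or the other way round)
- long_stop: fixed black bar along the stage's far (+x) edge, 274 mm long, 14 mm thick, rising 16 mm above the stage's top; its inner face looks to the stage's -x. Smooth, like the stage and the other stop: friction coefficient about 0.25 with the block. Origin at the stage's origin
- short_stop: fixed blue bar along the stage's left (+y) edge, 160 mm long, 14 mm thick, rising 16 mm above the stage's top; its inner face looks to the stage's -y. Origin at the stage's origin
- marker_pot: white pot of markers, 72 mm diameter, 100 mm tall, markers to 150 mm; bystander; origin at the centre of its underside
- note_pad: pad of green and yellow sticky notes, 76 by 76 by 20 mm, bystander; origin at the centre of its underside

How it is judged:
By the outcome, as a careful person would: the job done as asked, in the order asked, and still so for the second after the job is handed in, while the arm keeps its last pose, push and grip.
It also fails if it takes over 72 s, if anything falls off the work surface, if the arm or the gripper's body presses on something with over 40 N, if the wrist force passes 120 N, or if a joint passes its speed limit or range.

## Working session

There is one attempt and no reset: what is moved stays moved. The work goes in short steps, Python scripts to look and compute and a tool call to move; the robot and the scene stay as the last step left them, time stands still between calls to the robot, and variables do not carry over. Pictures are saved under pics/ and viewed, about 8 in all and at most 12, crops included, and the job is handed in when it is done.

Besides the shell and the picture viewer there is one more tool, called after ">>>" by a JSON object that holds its "name" and its "arguments", one argument or row to a line. apply_moves: Moves the arm, as the interface text tells. Its arguments: {"type":"object","properties":{"motion":{"type":"array"},"grip_force":{"type":"number"}},"required":["motion"]}

```bash
mkdir -p pics; ls
cat > h.py <<'E'
import numpy as np, cv2
from plant import bot, vision
def snap(n,f):
    s=bot.observe(); im=vision.get_image(n)
    cv2.imwrite('pics/'+f,im['color'][:,:,::-1])
    if 'pose' in im: T=np.array(im['pose'])
    else:
        W=np.eye(4);W[:3,:3]=s['tcp_rot'];W[:3,3]=s['eef_pos'];T=W@np.array(im['hand_eye'])
    np.savez('pics/'+f+'.npz',T=T,k=[im[a] for a in('fx','fy','cx','cy','k1')],c=im['color'])
    return im['color']
def load(f):
    d=np.load('pics/'+f+'.npz');return d['T'],d['k'],d['c']
def ray(f,u,v):
    T,k,_=load(f);fx,fy,cx,cy,k1=k
    K=np.array([[fx,0,cx],[0,fy,cy],[0,0,1.]])
    p=cv2.undistortPoints(np.array([[[u,v]]],float),K,np.array([k1,0,0,0,0.]))[0,0]
    d=T[:3,:3]@np.array([p[0],-p[1],-1]);return T[:3,3],d
def onz(f,u,v,z):
    o,d=ray(f,u,v);return o+d*(z-o[2])/d[2]
def proj(f,P):
    T,k,_=load(f);fx,fy,cx,cy,k1=k
    q=np.linalg.inv(T)@np.append(P,1);a=np.array([q[0],-q[1]])/-q[2];a=a*(1+k1*(a@a))
    return np.array([fx*a[0]+cx,fy*a[1]+cy])
E
python3 - <<'E'
from h import *
np.set_printoptions(precision=4,suppress=True)
snap('top','top1.png');snap('side','side1.png')
for f in('top1.png','side1.png'):print(*load(f)[:2])
s=bot.observe();print(s)
print(vision.get_image('wrist')['hand_eye'])
E
```

```text
pics
[[ 0.0231  0.9982 -0.0549  0.5145]
 [-0.9996  0.0222 -0.0161 -0.0582]
 [-0.0148  0.0552  0.9984  1.1295]
 [ 0.      0.      0.      1.    ]] [422.9624 422.9624 319.8429 199.4523   0.0167]
[[ 0.956   0.1434 -0.256   0.3136]
 [-0.2934  0.4589 -0.8386 -0.8735]
 [-0.0028  0.8768  0.4808  0.5364]
 [ 0.      0.      0.      1.    ]] [388.6829 388.6829 319.0367 198.305    0.0313]
{'t': 0.1, 'joint_positions': array([ 1.13  ,  0.4683, -0.0116,  1.6035,  0.006 ,  1.0714, -0.0563]), 'qvel': array([ 0.0007, -0.0027,  0.0002, -0.0016,  0.0004,  0.0017, -0.0015]), 'effort': array([  0.001 , -53.3513,   0.0219, -25.1964,   0.0116,   0.0043,
        -0.    ]), 'eef_pos': array([ 0.2516, -0.5988,  0.2304]), 'tcp_rot': array([[ 0.3874, -0.9219, -0.0007],
       [-0.9219, -0.3874,  0.0014],
       [-0.0016,  0.0001, -1.    ]]), 'contact_force': array([-0.3613,  1.2586,  0.2471]), 'wrist_torque': array([ 0.0591, -0.0146,  0.0072]), 'gripper_width': 0.08531103440521846}
[[ 1.     -0.0003 -0.0002  0.0001]
 [-0.0003 -0.9496 -0.3136 -0.0817]
 [-0.0001  0.3136 -0.9496 -0.1424]
 [ 0.      0.      0.      1.    ]]
```

View pics/top1.png

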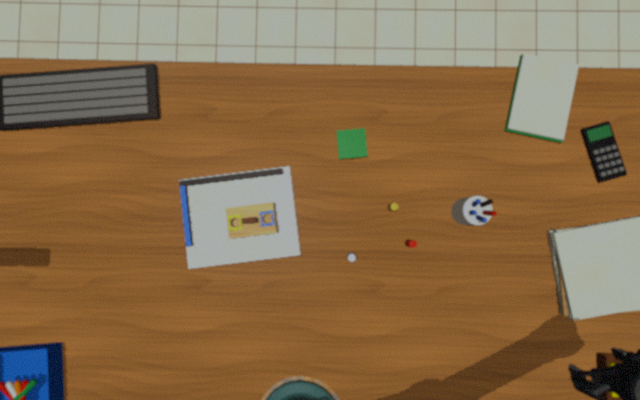

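View pics/side1.png

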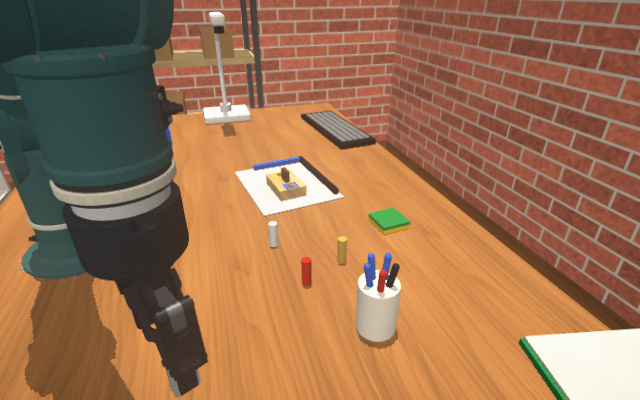

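Top view: the block is at about (251,220), brass at (394,207), alu at (352,258), red at (411,243), the pot at (477,210) and the note pad at (351,143). The stage's stop corner is near (184,183), and the side view agrees. Next I convert these to metric positions with a zoomed crop.

Run:
```python
from h import *
np.set_printoptions(precision=4,suppress=True)
f='top1.png';c=load(f)[2]
hsv=cv2.cvtColor(c,cv2.COLOR_RGB2HSV)
for n,u,v,z in [('brass',394,207,.06),('alu',352,258,.06),('red',411,243,.06),('pot',477,210,.1),('note',351,143,.02)]:
    print(n,onz(f,u,v,z), hsv[v,u])
for n,u,v in [('stage TL',180,181),('TR',290,167),('BR',300,256),('BL',188,269)]: print(n,onz(f,u,v,.006))
for n,u,v in [('ypocket',235.5,222.5),('blue',267,219)]: print(n,onz(f,u,v,.036))
cr=c[155:280,170:430];cv2.imwrite('pics/crop1.png',cv2.resize(cr,None,fx=3,fy=3,interpolation=cv2.INTER_CUBIC)[:,:,::-1])
```

```text
brass [ 0.5584 -0.2284  0.06  ] [ 26 162 172]
alu [ 0.428  -0.1251  0.06  ] [103  13 179]
red [ 0.469  -0.2721  0.06  ] [  2 209 172]
pot [ 0.554  -0.4218  0.1   ] [ 85   9 171]
note [ 0.7267 -0.1192  0.02  ] [ 66 148 133]
stage TL [0.6174 0.3351 0.006 ]
TR [0.6614 0.0417 0.006 ]
BR [0.4255 0.0089 0.006 ]
BL [0.3844 0.3041 0.006 ]
ypocket [0.51   0.1763 0.036 ]
blue [0.5209 0.0949 0.036 ]
```

View pics/crop1.png

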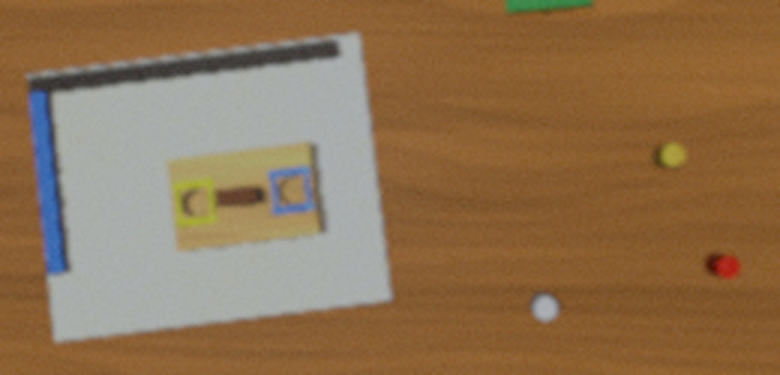

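```bash
cat >> h.py <<'E'
def plan(P,yaw,n,jaw=None):
    """rows from the measured pose to TCP P (m), tool x at world angle yaw, tool straight down"""
    from scipy.spatial.transform import Rotation as Ro
    s=bot.observe();R=np.array(s['tcp_rot']);p=np.array(s['eef_pos'])
    x=np.array([np.cos(yaw),np.sin(yaw),0]);z=np.array([0,0,-1.]);G=np.c_[x,np.cross(z,x),z]
    w=Ro.from_matrix(R.T@G).as_rotvec()
    for i in range(n):
        d=R.T@((np.array(P)-p)/(n-i));d=np.round(d*1e3,1)
        ww=np.round(w/n,4)
        p=p+R@d/1e3;R=R@Ro.from_rotvec(ww).as_matrix()
        print(i,d,ww)
E
python3 -c "
from h import *
plan((.558,-.228,.19),.14,16)"
```

```text
0 [-13.9 -26.6   2.6] [-0.0001  0.0001 -0.0821]
1 [-11.7 -27.7   2.5] [-0.0001  0.0001 -0.0821]
2 [ -9.4 -28.6   2.5] [-0.0001  0.0001 -0.0821]
3 [ -7.  -29.2   2.5] [-0.0001  0.0001 -0.0821]
4 [ -4.6 -29.7   2.5] [-0.0001  0.0001 -0.0821]
5 [ -2.2 -30.    2.5] [-0.0001  0.0001 -0.0821]
6 [  0.3 -30.1   2.5] [-0.0001  0.0001 -0.0821]
7 [  2.8 -29.9   2.5] [-0.0001  0.0001 -0.0821]
8 [  5.2 -29.6   2.6] [-0.0001  0.0001 -0.0821]
9 [  7.6 -29.1   2.5] [-0.0001  0.0001 -0.0821]
10 [ 10.  -28.4   2.5] [-0.0001  0.0001 -0.0821]
11 [ 12.3 -27.5   2.6] [-0.0001  0.0001 -0.0821]
12 [ 14.5 -26.3   2.5] [-0.0001  0.0001 -0.0821]
13 [ 16.6 -25.1   2.6] [-0.0001  0.0001 -0.0821]
14 [ 18.6 -23.6   2.5] [-0.0001  0.0001 -0.0821]
15 [ 20.4 -22.1   2.6] [-0.0001  0.0001 -0.0821]
```

>>> {"name": "apply_moves", "arguments": {
  "motion": [
    {"x":-14,"y":-27,"z":2.5,"wz":-0.082},
    {"x":-12,"y":-28,"z":2.5,"wz":-0.082},
    {"x":-9,"y":-29,"z":2.5,"wz":-0.082},
    {"x":-7,"y":-29,"z":2.5,"wz":-0.082},
    {"x":-5,"y":-30,"z":2.5,"wz":-0.082},
    {"x":-2,"y":-30,"z":2.5,"wz":-0.082},
    {"x":0,"y":-30,"z":2.5,"wz":-0.082},
    {"x":3,"y":-30,"z":2.5,"wz":-0.082}
  ]
}}

```text
schema error: expected keys x, y, z, wx, wy, wz, jaw
```

>>> {"name": "apply_moves", "arguments": {
  "motion": [
    {"x":5,"y":-30,"z":2.5,"wz":-0.082},
    {"x":8,"y":-29,"z":2.5,"wz":-0.082},
    {"x":10,"y":-28,"z":2.5,"wz":-0.082},
    {"x":12,"y":-27,"z":2.5,"wz":-0.082},
    {"x":15,"y":-26,"z":2.5,"wz":-0.082},
    {"x":17,"y":-25,"z":2.5,"wz":-0.082},
    {"x":19,"y":-24,"z":2.5,"wz":-0.082},
    {"x":20,"y":-22,"z":2.5,"wz":-0.082}
  ]
}}

```text
schema error: expected keys x, y, z, wx, wy, wz, jaw
```

Run:
```python
from h import *
np.set_printoptions(precision=4,suppress=True)
snap('wrist','w1.png')
s=bot.observe();print(s['t'],s['eef_pos'],s['tcp_rot'],s['contact_force'])
for n,P in [('b0',(.558,-.228,0)),('b6',(.558,-.228,.06)),('r',(.469,-.272,.06))]:print(n,proj('w1.png',np.array(P)))
```

```text
0.2 [ 0.2516 -0.599   0.2307] [[ 0.3873 -0.922  -0.0005]
 [-0.922  -0.3873  0.001 ]
 [-0.0012  0.0001 -1.    ]] [-0.286   0.3691 -0.4415]
b0 [  89.6443 -255.8435]
b6 [  60.566 -291.75 ]
r [  57.5542 -197.8662]
```

View pics/w1.png

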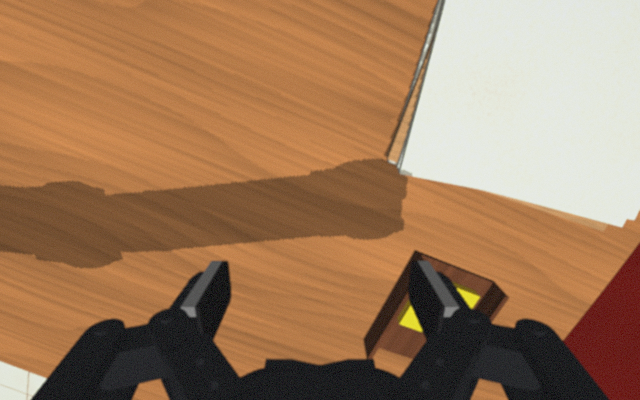

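The moves were refused because every key must be given, so the arm hasn't moved. The picture shows only desk and the open fingers, with pads near (215,285) and (430,285). I'll resend with all the keys.

>>> {"name": "apply_moves", "arguments": {
  "motion": [
    {"x":-14,"y":-27,"z":2.5,"wx":0,"wy":0,"wz":-0.082,"jaw":85},
    {"x":-12,"y":-28,"z":2.5,"wx":0,"wy":0,"wz":-0.082,"jaw":85},
    {"x":-9,"y":-29,"z":2.5,"wx":0,"wy":0,"wz":-0.082,"jaw":85},
    {"x":-7,"y":-29,"z":2.5,"wx":0,"wy":0,"wz":-0.082,"jaw":85},
    {"x":-5,"y":-30,"z":2.5,"wx":0,"wy":0,"wz":-0.082,"jaw":85},
    {"x":-2,"y":-30,"z":2.5,"wx":0,"wy":0,"wz":-0.082,"jaw":85},
    {"x":0,"y":-30,"z":2.5,"wx":0,"wy":0,"wz":-0.082,"jaw":85},
    {"x":3,"y":-30,"z":2.5,"wx":0,"wy":0,"wz":-0.082,"jaw":85}
  ]
}}

```text
t: 1.0
eef_pos: [0.4075, -0.4112, 0.2112]
tcp_rot: [[0.873, -0.488, 0.0], [-0.488, -0.873, -0.0], [0.0, 0.0, -1.0]]
contact_force: [0.2, -0.2, 0.5]
gripper_width: 0.085
```

>>> {"name": "apply_moves", "arguments": {
  "motion": [
    {"x":5,"y":-30,"z":2.5,"wx":0,"wy":0,"wz":-0.082,"jaw":85},
    {"x":8,"y":-29,"z":2.5,"wx":0,"wy":0,"wz":-0.082,"jaw":85},
    {"x":10,"y":-28,"z":2.5,"wx":0,"wy":0,"wz":-0.082,"jaw":85},
    {"x":12,"y":-27,"z":2.5,"wx":0,"wy":0,"wz":-0.082,"jaw":85},
    {"x":15,"y":-26,"z":2.5,"wx":0,"wy":0,"wz":-0.082,"jaw":85},
    {"x":17,"y":-25,"z":2.5,"wx":0,"wy":0,"wz":-0.082,"jaw":85},
    {"x":19,"y":-24,"z":2.5,"wx":0,"wy":0,"wz":-0.082,"jaw":85},
    {"x":20,"y":-22,"z":2.5,"wx":0,"wy":0,"wz":-0.082,"jaw":85}
  ]
}}

```text
t: 1.8
eef_pos: [0.5612, -0.2263, 0.1911]
tcp_rot: [[0.989, 0.145, 0.0], [0.145, -0.989, -0.0], [0.0, 0.0, -1.0]]
contact_force: [-0.7, 0.3, 0.6]
gripper_width: 0.0848
```

Run:
```python
from h import *
np.set_printoptions(precision=4,suppress=True)
snap('wrist','w2.png')
s=bot.observe();print(s['t'],s['eef_pos'],s['tcp_rot'],s['contact_force'])
for n,P in [('b0',(.558,-.228,0)),('b6',(.558,-.228,.06)),('r',(.469,-.272,.06))]:print(n,proj('w2.png',np.array(P)))
```

```text
1.85 [ 0.5644 -0.2203  0.191 ] [[ 0.9879  0.1549  0.0029]
 [ 0.1549 -0.9879  0.0039]
 [ 0.0035 -0.0035 -1.    ]] [2.0697 3.9623 0.4719]
b0 [315.1951 177.436 ]
b6 [314.3105 193.1173]
r [214.9537 224.0397]
```

View pics/w2.png

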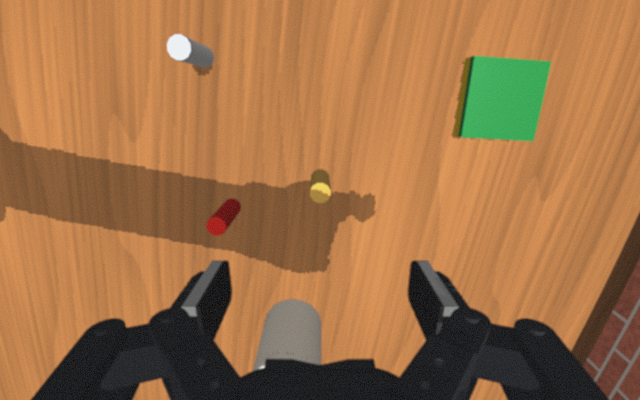

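Wrist view: brass top at about (320,192), alu top (179,47), red top (217,225), note pad (505,98). The arm was still settling, so I re-snap at rest and measure the brass and alu tops by colour.

```bash
cat >> h.py <<'E'
def blob(f,lo,hi,box):
    x0,y0,x1,y1=box;c=load(f)[2][y0:y1,x0:x1]
    m=cv2.inRange(cv2.cvtColor(c,cv2.COLOR_RGB2HSV),np.array(lo),np.array(hi))
    n,l,st,ce=cv2.connectedComponentsWithStats(m);i=1+np.argmax(st[1:,4])
    return ce[i]+[x0,y0],st[i]
E
python3 - <<'E'
from h import *
np.set_printoptions(precision=4,suppress=True)
for i in range(4): vision.get_image('wrist')
snap('wrist','w3.png')
s=bot.observe();print(s['t'],s['eef_pos'],s['contact_force'])
for n,P in [('b6',(.558,-.228,.06))]:print(n,proj('w3.png',np.array(P)))
h=cv2.cvtColor(load('w3.png')[2],cv2.COLOR_RGB2HSV)
print(h[192,300:340].tolist());print(h[165:210,320].tolist());print(h[47,160:215:2].tolist())
for lo,hi,b in [((22,90,150),(32,255,255),(290,165,350,225)),((0,0,190),(180,40,255),(150,20,230,90))]:
    ce,st=blob('w3.png',lo,hi,b);print(ce,st,onz('w3.png',*ce,.06))
E
```

```text
2.1 [ 0.5595 -0.2292  0.1911] [ 0.2817 -0.5324  0.6092]
b6 [316.266  191.1421]
[[13, 157, 127], [13, 134, 135], [15, 151, 128], [14, 146, 131], [13, 142, 129], [15, 152, 121], [13, 149, 118], [15, 149, 128], [14, 148, 129], [14, 151, 128], [15, 136, 131], [17, 162, 137], [19, 160, 161], [19, 156, 168], [20, 156, 168], [19, 161, 170], [19, 159, 168], [19, 158, 165], [19, 150, 168], [20, 163, 164], [19, 157, 169], [20, 162, 162], [20, 166, 166], [20, 157, 182], [19, 163, 207], [21, 156, 226], [21, 155, 232], [21, 154, 235], [22, 155, 234], [22, 152, 236], [23, 153, 239], [22, 156, 235], [19, 160, 220], [16, 153, 175], [14, 147, 154], [13, 152, 143], [13, 149, 144], [14, 141, 145], [13, 144, 136], [14, 147, 146]]
[[14, 154, 191], [14, 157, 185], [15, 147, 158], [18, 144, 126], [19, 149, 116], [20, 156, 116], [20, 151, 118], [19, 157, 114], [19, 154, 119], [20, 156, 118], [19, 148, 119], [20, 149, 118], [20, 156, 116], [20, 150, 117], [20, 145, 125], [22, 149, 174], [23, 152, 225], [25, 148, 238], [25, 144, 239], [25, 146, 239], [24, 151, 236], [25, 147, 238], [24, 150, 238], [24, 152, 2
[... 199 characters left out ...]
6, 155, 138], [15, 153, 130], [13, 138, 129], [15, 140, 129], [13, 138, 133], [14, 149, 128], [13, 143, 123], [13, 145, 125], [12, 138, 126]]
[[14, 151, 206], [14, 148, 195], [13, 148, 191], [14, 158, 189], [14, 36, 221], [105, 6, 244], [105, 4, 242], [103, 7, 243], [102, 5, 242], [105, 6, 243], [105, 6, 242], [105, 6, 243], [107, 7, 243], [107, 7, 243], [102, 5, 243], [107, 9, 245], [115, 10, 153], [23, 11, 96], [38, 10, 103], [10, 7, 105], [30, 7, 104], [15, 9, 112], [10, 7, 112], [150, 2, 112], [18, 10, 122], [10, 57, 144], [12, 131, 175], [14, 153, 178]]
[322.8039 185.9935] [ 23  15  19  14 153] [ 0.5632 -0.2224  0.06  ]
[179.5659  45.1075] [ 18  13  24  26 493] [ 0.4321 -0.1219  0.06  ]
```

Run:
```python
from h import *
np.set_printoptions(precision=4,suppress=True)
P=onz('w3.png',322,190.5,.06);print(P,bot.observe()['eef_pos'])
c=load('w3.png')[2].astype(int)
print(bot.observe()['tcp_rot'])
plan((P[0],P[1],.029),.14,6)
```

```text
[ 0.5631 -0.2267  0.06  ] [ 0.5595 -0.2292  0.1911]
[[ 0.9904  0.1382 -0.0007]
 [ 0.1382 -0.9904 -0.0007]
 [-0.0008  0.0006 -1.    ]]
0 [ 0.7 -0.3 27. ] [ 0.0001  0.0001 -0.0002]
1 [ 0.7 -0.4 27. ] [ 0.0001  0.0001 -0.0002]
2 [ 0.6 -0.3 27. ] [ 0.0001  0.0001 -0.0002]
3 [ 0.7 -0.3 27. ] [ 0.0001  0.0001 -0.0002]
4 [ 0.6 -0.4 27. ] [ 0.0001  0.0001 -0.0002]
5 [ 0.6 -0.3 27.1] [ 0.0001  0.0001 -0.0002]
```

>>> {"name": "apply_moves", "arguments": {
  "motion": [
    {"x":1,"y":-0.5,"z":30,"wx":0,"wy":0,"wz":0,"jaw":60},
    {"x":1,"y":-0.5,"z":30,"wx":0,"wy":0,"wz":0,"jaw":60},
    {"x":1,"y":-0.5,"z":30,"wx":0,"wy":0,"wz":0,"jaw":60},
    {"x":1,"y":-0.5,"z":30,"wx":0,"wy":0,"wz":0,"jaw":60},
    {"x":0,"y":0,"z":22,"wx":0,"wy":0,"wz":0,"jaw":60},
    {"x":0,"y":0,"z":20,"wx":0,"wy":0,"wz":0,"jaw":60},
    {"x":0,"y":0,"z":10,"wx":0,"wy":0,"wz":0,"jaw":60},
    {"x":0,"y":0,"z":0,"wx":0,"wy":0,"wz":0,"jaw":60}
  ],
  "grip_force": 40
}}

```text
t: 2.9
eef_pos: [0.5623, -0.2267, 0.018]
tcp_rot: [[0.991, 0.137, -0.003], [0.137, -0.991, 0.0], [-0.003, -0.001, -1.0]]
contact_force: [-0.9, -0.2, 0.9]
gripper_width: 0.06
```

>>> {"name": "apply_moves", "arguments": {
  "motion": [
    {"x":0,"y":0,"z":0,"wx":0,"wy":0,"wz":0,"jaw":60},
    {"x":0,"y":0,"z":0,"wx":0,"wy":0,"wz":0,"jaw":35},
    {"x":0,"y":0,"z":0,"wx":0,"wy":0,"wz":0,"jaw":25},
    {"x":0,"y":0,"z":0,"wx":0,"wy":0,"wz":0,"jaw":10},
    {"x":0,"y":0,"z":0,"wx":0,"wy":0,"wz":0,"jaw":10},
    {"x":0,"y":0,"z":0,"wx":0,"wy":0,"wz":0,"jaw":10},
    {"x":0,"y":0,"z":0,"wx":0,"wy":0,"wz":0,"jaw":10}
  ],
  "grip_force": 40
}}

```text
t: 3.6
eef_pos: [0.5641, -0.2264, 0.0202]
tcp_rot: [[0.99, 0.138, 0.001], [0.138, -0.99, -0.001], [0.001, 0.001, -1.0]]
contact_force: [-0.9, 0.1, 5.8]
gripper_width: 0.0189
```

>>> {"name": "apply_moves", "arguments": {
  "motion": [
    {"x":0,"y":0,"z":0,"wx":0,"wy":0,"wz":0,"jaw":35},
    {"x":0,"y":0,"z":0,"wx":0,"wy":0,"wz":0,"jaw":35},
    {"x":0,"y":0,"z":-10,"wx":0,"wy":0,"wz":0,"jaw":35},
    {"x":0,"y":0,"z":0,"wx":0,"wy":0,"wz":0,"jaw":35},
    {"x":0,"y":0,"z":0,"wx":0,"wy":0,"wz":0,"jaw":10},
    {"x":0,"y":0,"z":0,"wx":0,"wy":0,"wz":0,"jaw":10},
    {"x":0,"y":0,"z":0,"wx":0,"wy":0,"wz":0,"jaw":10},
    {"x":0,"y":0,"z":0,"wx":0,"wy":0,"wz":0,"jaw":10}
  ],
  "grip_force": 40
}}

```text
t: 4.4
eef_pos: [0.564, -0.2262, 0.0298]
tcp_rot: [[0.99, 0.139, 0.001], [0.139, -0.99, -0.0], [0.001, 0.001, -1.0]]
contact_force: [-1.1, -0.6, 5.4]
gripper_width: 0.0189
```

>>> {"name": "apply_moves", "arguments": {
  "motion": [
    {"x":0,"y":0,"z":-10,"wx":0,"wy":0,"wz":0,"jaw":10},
    {"x":0,"y":0,"z":-25,"wx":0,"wy":0,"wz":0,"jaw":10},
    {"x":0,"y":0,"z":-35,"wx":0,"wy":0,"wz":0,"jaw":10},
    {"x":0,"y":0,"z":-35,"wx":0,"wy":0,"wz":0,"jaw":10},
    {"x":0,"y":0,"z":-35,"wx":0,"wy":0,"wz":0,"jaw":10},
    {"x":0,"y":0,"z":0,"wx":0,"wy":0,"wz":0,"jaw":10},
    {"x":0,"y":0,"z":0,"wx":0,"wy":0,"wz":0,"jaw":10}
  ]
}}

```text
t: 5.1
eef_pos: [0.5635, -0.2262, 0.1698]
tcp_rot: [[0.99, 0.138, 0.001], [0.138, -0.99, -0.001], [0.0, 0.001, -1.0]]
contact_force: [-0.9, -1.4, -2.1]
gripper_width: 0.019
```

Run:
```python
from h import *
np.set_printoptions(precision=4,suppress=True)
plan((.510,.176,.17),.14,12)
```

```text
0 [  0.2 -33.8  -0. ] [ 0.0001 -0.     -0.0001]
1 [  0.2 -33.8  -0. ] [ 0.0001 -0.     -0.0001]
2 [  0.2 -33.8  -0. ] [ 0.0001 -0.     -0.0001]
3 [  0.2 -33.8  -0. ] [ 0.0001 -0.     -0.0001]
4 [  0.3 -33.8  -0. ] [ 0.0001 -0.     -0.0001]
5 [  0.2 -33.8  -0.1] [ 0.0001 -0.     -0.0001]
6 [  0.3 -33.8  -0. ] [ 0.0001 -0.     -0.0001]
7 [  0.3 -33.8  -0. ] [ 0.0001 -0.     -0.0001]
8 [  0.2 -33.8  -0.1] [ 0.0001 -0.     -0.0001]
9 [  0.3 -33.9  -0. ] [ 0.0001 -0.     -0.0001]
10 [  0.3 -33.8  -0.1] [ 0.0001 -0.     -0.0001]
11 [  0.2 -33.9  -0. ] [ 0.0001 -0.     -0.0001]
```

>>> {"name": "apply_moves", "arguments": {
  "motion": [
    {"x":0,"y":-20,"z":0,"wx":0,"wy":0,"wz":0,"jaw":10},
    {"x":0,"y":-35,"z":0,"wx":0,"wy":0,"wz":0,"jaw":10},
    {"x":0,"y":-40,"z":0,"wx":0,"wy":0,"wz":0,"jaw":10},
    {"x":0,"y":-40,"z":0,"wx":0,"wy":0,"wz":0,"jaw":10},
    {"x":0,"y":-40,"z":0,"wx":0,"wy":0,"wz":0,"jaw":10},
    {"x":0,"y":-40,"z":0,"wx":0,"wy":0,"wz":0,"jaw":10},
    {"x":0,"y":-40,"z":0,"wx":0,"wy":0,"wz":0,"jaw":10},
    {"x":2,"y":-40,"z":0,"wx":0,"wy":0,"wz":0,"jaw":10}
  ]
}}

```text
t: 5.9
eef_pos: [0.5227, 0.0674, 0.1674]
tcp_rot: [[0.99, 0.138, -0.004], [0.138, -0.99, -0.001], [-0.004, -0.0, -1.0]]
contact_force: [0.6, -0.7, -1.7]
gripper_width: 0.0189
```

>>> {"name": "apply_moves", "arguments": {
  "motion": [
    {"x":0,"y":-35,"z":0,"wx":0,"wy":0,"wz":0,"jaw":10},
    {"x":0,"y":-30,"z":0,"wx":0,"wy":0,"wz":0,"jaw":10},
    {"x":0,"y":-20,"z":0,"wx":0,"wy":0,"wz":0,"jaw":10},
    {"x":0,"y":0,"z":0,"wx":0,"wy":0,"wz":0,"jaw":10},
    {"x":0,"y":0,"z":0,"wx":0,"wy":0,"wz":0,"jaw":10},
    {"x":0,"y":0,"z":0,"wx":0,"wy":0,"wz":0,"jaw":10}
  ]
}}

```text
t: 6.5
eef_pos: [0.5127, 0.1489, 0.1682]
tcp_rot: [[0.991, 0.137, -0.002], [0.137, -0.991, -0.001], [-0.002, 0.001, -1.0]]
contact_force: [0.2, 0.0, -2.0]
gripper_width: 0.0189
```

Run:
```python
from h import *
np.set_printoptions(precision=4,suppress=True)
snap('wrist','w4.png')
s=bot.observe();print(s['t'],s['eef_pos'],s['tcp_rot'],s['contact_force'],s['gripper_width'])
```

```text
6.55 [0.5129 0.1488 0.1685] [[ 0.9907  0.1363 -0.0015]
 [ 0.1363 -0.9907 -0.001 ]
 [-0.0016  0.0008 -1.    ]] [-0.0086  0.0248 -1.2948] 0.01905933109589739
```

View pics/w4.png

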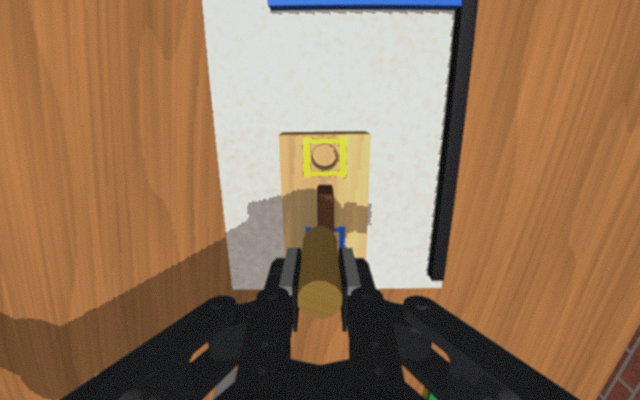

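Wrist view: the yellow frame is centred at about (325,157) and the blue frame is partly hidden behind the brass, which is held upright between the pads at column 320. The long stop runs at right from (458,10) to (430,280), and the short stop is at the top edge. Now I measure precisely.

```bash
cat >> h.py <<'E'
def frame(f,lo,hi,box,z=.036):
    x0,y0,x1,y1=box;c=load(f)[2][y0:y1,x0:x1]
    m=cv2.inRange(cv2.cvtColor(c,cv2.COLOR_RGB2HSV),np.array(lo),np.array(hi))
    pts=np.argwhere(m>0)[:,::-1].astype(np.float32)+[x0,y0]
    w=np.array([onz(f,u,v,z)[:2] for u,v in pts],np.float32)
    (c0,sz,a)=cv2.minAreaRect(w*1000);return c0,sz,a,len(pts)
def edge(f,pts,z):
    w=np.array([onz(f,u,v,z)[:2] for u,v in pts]);return w
E
python3 - <<'E'
from h import *
np.set_printoptions(precision=4,suppress=True)
f='w4.png'
print(frame(f,(24,170,150),(36,255,255),(285,125,365,182)))
c=load(f)[2].astype(int);g=c.sum(2)
# block side edges & far edge: saturation
h=cv2.cvtColor(load(f)[2],cv2.COLOR_RGB2HSV)
for r in (142,150,160,170):
    s=h[r,260:390,1]>70; i=np.where(s)[0]+260; print('blk',r,i.min(),i.max(),onz(f,i.min()-.5,r,.036)[:2],onz(f,i.max()+.5,r,.036)[:2])
A=[]
for r in (30,80,130,160,180,230,260):
    row=g[r,380:480]; i=380+np.where(row<350)[0][0]; A.append(onz(f,i-.5,r,.006)[:2]); print('stop',r,i,A[-1])
A=np.array(A);p=np.polyfit(A[:,1],A[:,0],1);print('long stop yaw',-p[0])
B=[]
for u in (285,320,360,400,430):
    col=h[0:30,u]; i=np.where((col[:,1]>120))[0].max(); B.append(onz(f,u,i+.5,.006)[:2]); print('short',u,i,B[-1])
T=np.array(bot.observe()['tcp_rot']);p0=np.array(bot.observe()['eef_pos'])
for z in(.029,-.031): print('sample axis',z,proj(f,p0+T@np.array([0,0,z])),proj(f,p0+T@np.array([0,-.01,z])))
print(g[215:325:3,320])
for r in (240,260,280,300): print(r,h[r,290:350,1].tolist()[::3])
E
```

```text
((513.57958984375, 180.71275329589844), (37.38401794433594, 33.85872268676758), 7.933880805969238, 592)
blk 142 279 369 [0.4721 0.1886] [0.5507 0.1995]
blk 150 280 369 [0.4737 0.1818] [0.552  0.1927]
blk 160 280 368 [0.4745 0.1729] [0.5527 0.1838]
blk 170 281 368 [0.4763 0.164 ] [0.5544 0.1749]
stop 30 453 [0.6109 0.3041]
stop 80 448 [0.6168 0.2625]
stop 130 443 [0.6235 0.2176]
stop 160 440 [0.6279 0.1888]
stop 180 438 [0.631  0.1687]
stop 230 432 [0.6386 0.1145]
stop 260 429 [0.6444 0.0791]
long stop yaw 0.14851107796501128
short 285 8 [0.4626 0.2997]
short 320 8 [0.4926 0.3038]
short 360 7 [0.5267 0.3094]
short 400 8 [0.5612 0.3137]
short 430 8 [0.5871 0.3177]
sample axis 0.029 [317.6376 240.1339] [317.6213 224.7237]
sample axis -0.031 [316.666  301.2589] [316.6147 280.6868]
[155 133 145 151 207 197 216 192 217 206 197 204 206 206 205 214 223 202
 205 201 206 202 295 305 312 289 306 309 310 318 313 309 312 308 312 353
 350]
240 [116, 121, 114, 124, 121, 152, 152, 134, 149, 156, 138, 149, 136, 144, 167, 151, 46, 189, 100, 111]
260 [13, 7, 6, 62, 132, 156, 144, 152, 146, 132, 137, 136, 163, 143, 144, 135, 154, 33, 8, 12]
280 [7, 6, 43, 147, 150, 165, 143, 157, 149, 147, 160, 155, 137, 156, 140, 150, 152, 119, 60, 16]
300 [121, 39, 36, 154, 156, 156, 152, 155, 154, 159, 155, 159, 152, 151, 151, 156, 153, 154, 31, 51]
```

>>> {"name": "apply_moves", "arguments": {
  "motion": [
    {"x":1,"y":-10,"z":0,"wx":0,"wy":0,"wz":-0.005,"jaw":10},
    {"x":1,"y":-12,"z":15,"wx":0,"wy":0,"wz":-0.005,"jaw":10},
    {"x":1.4,"y":-10,"z":24,"wx":0,"wy":0,"wz":0,"jaw":10},
    {"x":0,"y":0,"z":25,"wx":0,"wy":0,"wz":0,"jaw":10},
    {"x":0,"y":0,"z":15,"wx":0,"wy":0,"wz":0,"jaw":10},
    {"x":0,"y":0,"z":10,"wx":0,"wy":0,"wz":0,"jaw":10},
    {"x":0,"y":0,"z":0,"wx":0,"wy":0,"wz":0,"jaw":10},
    {"x":0,"y":0,"z":0,"wx":0,"wy":0,"wz":0,"jaw":10}
  ]
}}

```text
t: 7.35
eef_pos: [0.5124, 0.1828, 0.0808]
tcp_rot: [[0.989, 0.148, 0.001], [0.148, -0.989, 0.0], [0.001, -0.0, -1.0]]
contact_force: [1.0, 0.6, -1.5]
gripper_width: 0.0188
```

Run:
```python
from h import *
np.set_printoptions(precision=4,suppress=True)
snap('wrist','w5.png');f='w5.png'
s=bot.observe();print(s['t'],s['eef_pos'],s['tcp_rot'][0],s['contact_force'])
print(frame(f,(24,170,150),(36,255,255),(220,60,420,260)))
T=np.array(s['tcp_rot']);p0=np.array(s['eef_pos'])
print(proj(f,p0+T@np.array([0,0,.0298])),proj(f,np.array([.5136,.1807,.036])))
cv2.imwrite('pics/c5.png',cv2.resize(load(f)[2][100:300,210:430],None,fx=3,fy=3,interpolation=cv2.INTER_CUBIC)[:,:,::-1])
```

```text
7.4 [0.5126 0.1829 0.0812] [0.989  0.148  0.0016] [ 0.4133  0.0534 -1.5699]
((513.1525268554688, 185.01419067382812), (37.181427001953125, 26.606996536254883), 8.533967018127441, 476)
[317.7063 239.3754] [318.8273 232.557 ]
```

View pics/c5.png

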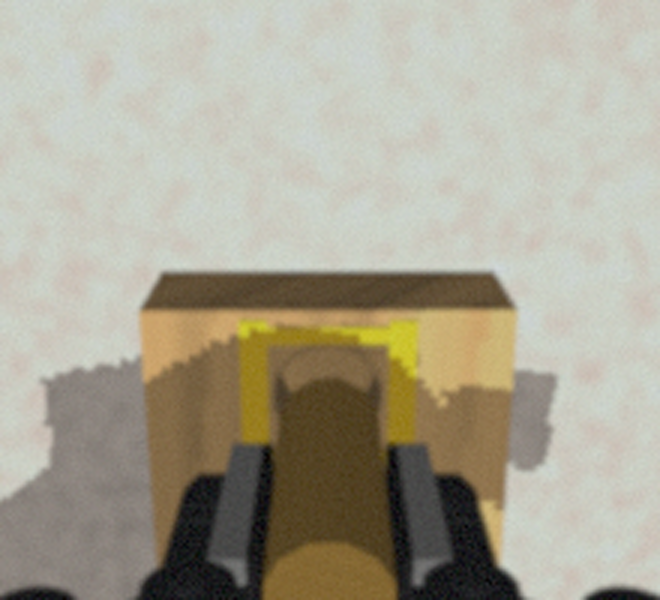

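The close-up shows brass over the pocket: columns line up (pocket and sample both at crop x≈328). The pocket's far edge is at crop row ≈347 (pixel row 215.7) and the sample's far lower rim at ≈380 (226.7). I check the y alignment from those.

Run:
```python
from h import *
np.set_printoptions(precision=4,suppress=True)
f='w5.png';T=np.array(bot.observe()['tcp_rot'])
a=onz(f,319.5,215.7,.036);b=onz(f,319.5,226.7,.0812-.0298)
print(a,b,'tool diff sample-pocket',T.T@(b-a)*1e3,'want +1.5 in y')
print(onz(f,319.5,203.3,.036))
c=load(f)[2].astype(int).sum(2);print([(r,int(c[r,314:325].mean())) for r in range(200,236)])
```

```text
[0.5123 0.1924 0.036 ] [0.5125 0.1912 0.0514] tool diff sample-pocket [  0.0223   1.1468 -15.4003] want +1.5 in y
[0.511  0.2007 0.036 ]
[(200, 202), (201, 201), (202, 242), (203, 332), (204, 408), (205, 438), (206, 440), (207, 427), (208, 410), (209, 398), (210, 363), (211, 326), (212, 308), (213, 302), (214, 297), (215, 282), (216, 283), (217, 297), (218, 300), (219, 297), (220, 297), (221, 298), (222, 301), (223, 301), (224, 294), (225, 278), (226, 236), (227, 195), (228, 187), (229, 183), (230, 181), (231, 180), (232, 184), (233, 178), (234, 180), (235, 185)]
```

>>> {"name": "apply_moves", "arguments": {
  "motion": [
    {"x":0,"y":0.4,"z":8,"wx":0,"wy":0,"wz":0,"jaw":10},
    {"x":0,"y":0,"z":5,"wx":0,"wy":0,"wz":0,"jaw":10},
    {"x":0,"y":0,"z":3,"wx":0,"wy":0,"wz":0,"jaw":10},
    {"x":0,"y":0,"z":3,"wx":0,"wy":0,"wz":0,"jaw":10},
    {"x":0,"y":0,"z":2,"wx":0,"wy":0,"wz":0,"jaw":10},
    {"x":0,"y":0,"z":0,"wx":0,"wy":0,"wz":0,"jaw":10}
  ]
}}

```text
t: 8.0
eef_pos: [0.5117, 0.1822, 0.059]
tcp_rot: [[0.989, 0.148, -0.001], [0.148, -0.989, -0.0], [-0.001, 0.0, -1.0]]
contact_force: [0.0, -0.4, -0.4]
gripper_width: 0.0188
```

>>> {"name": "apply_moves", "arguments": {
  "motion": [
    {"x":0,"y":0,"z":4,"wx":0,"wy":0,"wz":0,"jaw":10},
    {"x":0,"y":0,"z":4,"wx":0,"wy":0,"wz":0,"jaw":10},
    {"x":0,"y":0,"z":3,"wx":0,"wy":0,"wz":0,"jaw":10},
    {"x":0,"y":0,"z":0,"wx":0,"wy":0,"wz":0,"jaw":10},
    {"x":0,"y":0,"z":0,"wx":0,"wy":0,"wz":0,"jaw":10}
  ]
}}

```text
t: 8.5
eef_pos: [0.5118, 0.1823, 0.0481]
tcp_rot: [[0.989, 0.148, -0.0], [0.148, -0.989, -0.0], [-0.0, 0.0, -1.0]]
contact_force: [0.5, -0.2, -1.3]
gripper_width: 0.0192
```

Seated to within about 2 mm of the floor with no contact force. Now release, rise, and head for the alu.

>>> {"name": "apply_moves", "arguments": {
  "motion": [
    {"x":0,"y":0,"z":0,"wx":0,"wy":0,"wz":0,"jaw":30},
    {"x":0,"y":0,"z":0,"wx":0,"wy":0,"wz":0,"jaw":45},
    {"x":0,"y":0,"z":0,"wx":0,"wy":0,"wz":0,"jaw":50},
    {"x":0,"y":0,"z":-25,"wx":0,"wy":0,"wz":0,"jaw":60},
    {"x":0,"y":0,"z":-35,"wx":0,"wy":0,"wz":0,"jaw":60},
    {"x":0,"y":0,"z":-35,"wx":0,"wy":0,"wz":0,"jaw":60},
    {"x":0,"y":0,"z":-35,"wx":0,"wy":0,"wz":0,"jaw":60},
    {"x":0,"y":15,"z":-15,"wx":0,"wy":0,"wz":0,"jaw":60}
  ]
}}

```text
t: 9.3
eef_pos: [0.5151, 0.1703, 0.1971]
tcp_rot: [[0.988, 0.152, 0.005], [0.152, -0.988, 0.003], [0.006, -0.002, -1.0]]
contact_force: [1.0, -0.3, -0.6]
gripper_width: 0.06
```

Run:
```python
from h import *
snap('wrist','w6.png')
plan((.430,-.123,.19),.148,9)
```

```text
0 [-14.3  30.4   0.8] [ 0.0001 -0.0008 -0.    ]
1 [-14.3  30.4   0.8] [ 0.0001 -0.0008 -0.    ]
2 [-14.3  30.3   0.8] [ 0.0001 -0.0008 -0.    ]
3 [-14.3  30.4   0.8] [ 0.0001 -0.0008 -0.    ]
4 [-14.2  30.3   0.9] [ 0.0001 -0.0008 -0.    ]
5 [-14.3  30.4   0.9] [ 0.0001 -0.0008 -0.    ]
6 [-14.2  30.3   0.9] [ 0.0001 -0.0008 -0.    ]
7 [-14.3  30.4   0.8] [ 0.0001 -0.0008 -0.    ]
8 [-14.2  30.3   0.9] [ 0.0001 -0.0008 -0.    ]
```

View pics/w6.png

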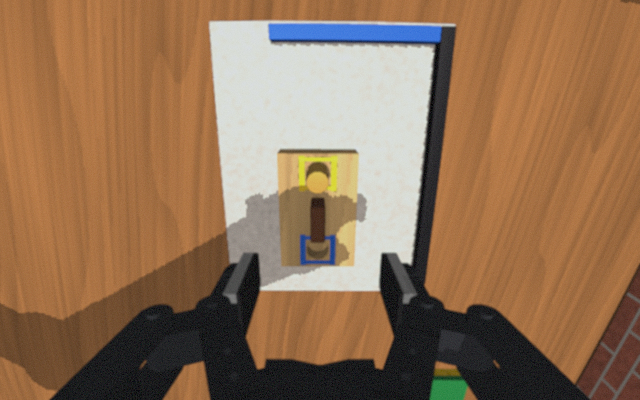

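The brass stands upright in the yellow pocket (its top at (318,182)) and the blue pocket is free at about (318,250). On to the alu.

>>> {"name": "apply_moves", "arguments": {
  "motion": [
    {"x":-10,"y":20,"z":0,"wx":0,"wy":0,"wz":0,"jaw":60},
    {"x":-15,"y":33,"z":0,"wx":0,"wy":0,"wz":0,"jaw":60},
    {"x":-17,"y":36,"z":0,"wx":0,"wy":0,"wz":0,"jaw":60},
    {"x":-17,"y":36,"z":0,"wx":0,"wy":0,"wz":0,"jaw":60},
    {"x":-17,"y":36,"z":0,"wx":0,"wy":0,"wz":0,"jaw":60},
    {"x":-17,"y":36,"z":0,"wx":0,"wy":0,"wz":0,"jaw":60},
    {"x":-17,"y":36,"z":0,"wx":0,"wy":0,"wz":0,"jaw":60},
    {"x":-17,"y":36,"z":0,"wx":0,"wy":0,"wz":0,"jaw":60}
  ]
}}

```text
t: 10.15
eef_pos: [0.4275, -0.1188, 0.193]
tcp_rot: [[0.989, 0.148, -0.0], [0.148, -0.989, -0.0], [-0.0, 0.0, -1.0]]
contact_force: [1.2, -0.7, -0.2]
gripper_width: 0.0599
```

>>> {"name": "apply_moves", "arguments": {
  "motion": [
    {"x":0,"y":4,"z":3,"wx":0,"wy":0,"wz":0,"jaw":60},
    {"x":0,"y":0,"z":0,"wx":0,"wy":0,"wz":0,"jaw":60},
    {"x":0,"y":0,"z":0,"wx":0,"wy":0,"wz":0,"jaw":60},
    {"x":0,"y":0,"z":0,"wx":0,"wy":0,"wz":0,"jaw":60}
  ]
}}

```text
t: 10.55
eef_pos: [0.4294, -0.1199, 0.1902]
tcp_rot: [[0.989, 0.151, 0.0], [0.151, -0.989, 0.0], [0.0, -0.0, -1.0]]
contact_force: [-0.4, -0.3, -0.1]
gripper_width: 0.0598
```

Run:
```python
from h import *
np.set_printoptions(precision=4,suppress=True)
f='w7.png';snap('wrist',f)
s=bot.observe();print(s['eef_pos'])
print(frame('w6.png',(100,150,60),(125,255,255),(285,225,350,270)))
print('expect',proj(f,np.array([.431,-.123,.06])))
ce,st=blob(f,(0,0,190),(180,40,255),(220,120,420,260));print(ce,st)
P=onz(f,*ce,.06);print(P);plan((P[0],P[1]-.0015,.03),.148,6)
```

```text
[ 0.4294 -0.12    0.1902]
((526.126953125, 97.72125244140625), (35.67556381225586, 32.290672302246094), 8.611287117004395, 264)
expect [319.2582 195.7165]
[322.623  189.2213] [ 93  65  18  12 122]
[ 0.4331 -0.1165  0.06  ]
0 [ 0.7 -0.2 26.7] [-0.0001 -0.      0.0006]
1 [ 0.6 -0.2 26.7] [-0.0001 -0.      0.0006]
2 [ 0.7 -0.3 26.7] [-0.0001 -0.      0.0006]
3 [ 0.6 -0.2 26.7] [-0.0001 -0.      0.0006]
4 [ 0.7 -0.3 26.7] [-0.0001 -0.      0.0006]
5 [ 0.6 -0.2 26.7] [-0.0001 -0.      0.0006]
```

>>> {"name": "apply_moves", "arguments": {
  "motion": [
    {"x":1,"y":1,"z":30,"wx":0,"wy":0,"wz":0,"jaw":60},
    {"x":1,"y":1,"z":30,"wx":0,"wy":0,"wz":0,"jaw":60},
    {"x":0.5,"y":1.5,"z":30,"wx":0,"wy":0,"wz":0,"jaw":60},
    {"x":0,"y":0,"z":30,"wx":0,"wy":0,"wz":0,"jaw":60},
    {"x":0,"y":0,"z":20,"wx":0,"wy":0,"wz":0,"jaw":60},
    {"x":0,"y":0,"z":15,"wx":0,"wy":0,"wz":0,"jaw":60},
    {"x":0,"y":0,"z":5,"wx":0,"wy":0,"wz":0,"jaw":50},
    {"x":0,"y":0,"z":0,"wx":0,"wy":0,"wz":0,"jaw":40}
  ]
}}

```text
t: 11.4
eef_pos: [0.4319, -0.1236, 0.0299]
tcp_rot: [[0.989, 0.15, -0.001], [0.15, -0.989, 0.001], [-0.001, -0.001, -1.0]]
contact_force: [0.2, -0.1, 0.3]
gripper_width: 0.0403
```

>>> {"name": "apply_moves", "arguments": {
  "motion": [
    {"x":0,"y":0,"z":0,"wx":0,"wy":0,"wz":0,"jaw":30},
    {"x":0,"y":0,"z":0,"wx":0,"wy":0,"wz":0,"jaw":24},
    {"x":0,"y":0,"z":0,"wx":0,"wy":0,"wz":0,"jaw":10},
    {"x":0,"y":0,"z":0,"wx":0,"wy":0,"wz":0,"jaw":10},
    {"x":0,"y":0,"z":0,"wx":0,"wy":0,"wz":0,"jaw":10},
    {"x":0,"y":0,"z":0,"wx":0,"wy":0,"wz":0,"jaw":10}
  ],
  "grip_force": 40
}}

```text
t: 12.0
eef_pos: [0.4326, -0.1246, 0.0311]
tcp_rot: [[0.989, 0.148, 0.001], [0.148, -0.989, -0.001], [0.001, 0.001, -1.0]]
contact_force: [-1.4, 0.7, 6.2]
gripper_width: 0.0187
```

>>> {"name": "apply_moves", "arguments": {
  "motion": [
    {"x":0,"y":0,"z":-10,"wx":0,"wy":0,"wz":0,"jaw":10},
    {"x":0,"y":0,"z":-25,"wx":0,"wy":0,"wz":0,"jaw":10},
    {"x":0,"y":0,"z":-35,"wx":0,"wy":0,"wz":0,"jaw":10},
    {"x":0,"y":0,"z":-40,"wx":0,"wy":0,"wz":0,"jaw":10},
    {"x":0,"y":0,"z":-40,"wx":0,"wy":0,"wz":0,"jaw":10},
    {"x":0,"y":0,"z":0,"wx":0,"wy":0,"wz":0,"jaw":10},
    {"x":0,"y":0,"z":0,"wx":0,"wy":0,"wz":0,"jaw":10}
  ]
}}

```text
t: 12.7
eef_pos: [0.4322, -0.1249, 0.1814]
tcp_rot: [[0.989, 0.148, 0.002], [0.148, -0.989, -0.001], [0.002, 0.002, -1.0]]
contact_force: [-0.1, 0.2, -0.8]
gripper_width: 0.0189
```

Run:
```python
from h import *
plan((.5248,.0985,.165),.148,8)
```

```text
0 [ 15.6 -25.9   2. ] [ 0.0002 -0.0002  0.    ]
1 [ 15.6 -25.9   2. ] [ 0.0002 -0.0002  0.    ]
2 [ 15.6 -25.9   2. ] [ 0.0002 -0.0002  0.    ]
3 [ 15.6 -25.9   2.1] [ 0.0002 -0.0002  0.    ]
4 [ 15.6 -25.9   2. ] [ 0.0002 -0.0002  0.    ]
5 [ 15.5 -25.9   2.1] [ 0.0002 -0.0002  0.    ]
6 [ 15.6 -25.9   2.1] [ 0.0002 -0.0002  0.    ]
7 [ 15.5 -26.    2. ] [ 0.0002 -0.0002  0.    ]
```

>>> {"name": "apply_moves", "arguments": {
  "motion": [
    {"x":15.6,"y":-25.9,"z":2,"wx":0,"wy":0,"wz":0,"jaw":10},
    {"x":15.6,"y":-25.9,"z":2,"wx":0,"wy":0,"wz":0,"jaw":10},
    {"x":15.6,"y":-25.9,"z":2,"wx":0,"wy":0,"wz":0,"jaw":10},
    {"x":15.6,"y":-25.9,"z":2,"wx":0,"wy":0,"wz":0,"jaw":10},
    {"x":15.6,"y":-25.9,"z":2,"wx":0,"wy":0,"wz":0,"jaw":10},
    {"x":15.6,"y":-25.9,"z":2,"wx":0,"wy":0,"wz":0,"jaw":10},
    {"x":15.6,"y":-25.9,"z":2,"wx":0,"wy":0,"wz":0,"jaw":10},
    {"x":15.4,"y":-25.9,"z":2,"wx":0,"wy":0,"wz":0,"jaw":10}
  ]
}}

```text
t: 13.5
eef_pos: [0.5235, 0.0998, 0.1623]
tcp_rot: [[0.989, 0.149, -0.004], [0.149, -0.989, -0.0], [-0.004, -0.0, -1.0]]
contact_force: [-0.1, -0.0, 0.4]
gripper_width: 0.0191
```

>>> {"name": "apply_moves", "arguments": {
  "motion": [
    {"x":0,"y":0,"z":10,"wx":0,"wy":0,"wz":0,"jaw":10},
    {"x":0,"y":0,"z":20,"wx":0,"wy":0,"wz":0,"jaw":10},
    {"x":0,"y":0,"z":20,"wx":0,"wy":0,"wz":0,"jaw":10},
    {"x":0,"y":0,"z":20,"wx":0,"wy":0,"wz":0,"jaw":10},
    {"x":0,"y":0,"z":10,"wx":0,"wy":0,"wz":0,"jaw":10},
    {"x":0,"y":0,"z":2,"wx":0,"wy":0,"wz":0,"jaw":10},
    {"x":0,"y":0,"z":0,"wx":0,"wy":0,"wz":0,"jaw":10},
    {"x":0,"y":0,"z":0,"wx":0,"wy":0,"wz":0,"jaw":10}
  ]
}}

```text
t: 14.3
eef_pos: [0.5249, 0.099, 0.0829]
tcp_rot: [[0.989, 0.148, 0.001], [0.148, -0.989, 0.0], [0.001, -0.0, -1.0]]
contact_force: [0.4, 0.3, 0.2]
gripper_width: 0.0188
```

Run:
```python
from h import *
np.set_printoptions(precision=4,suppress=True)
f='w8.png';snap('wrist',f)
s=bot.observe();print(s['t'],s['eef_pos'],s['tcp_rot'][0],s['contact_force'])
cv2.imwrite('pics/c8.png',cv2.resize(load(f)[2][100:300,210:430],None,fx=3,fy=3,interpolation=cv2.INTER_CUBIC)[:,:,::-1])
```

```text
14.35 [0.5251 0.099  0.0831] [0.9889 0.1483 0.0015] [-0.0351  0.1793 -0.6232]
```

View pics/c8.png

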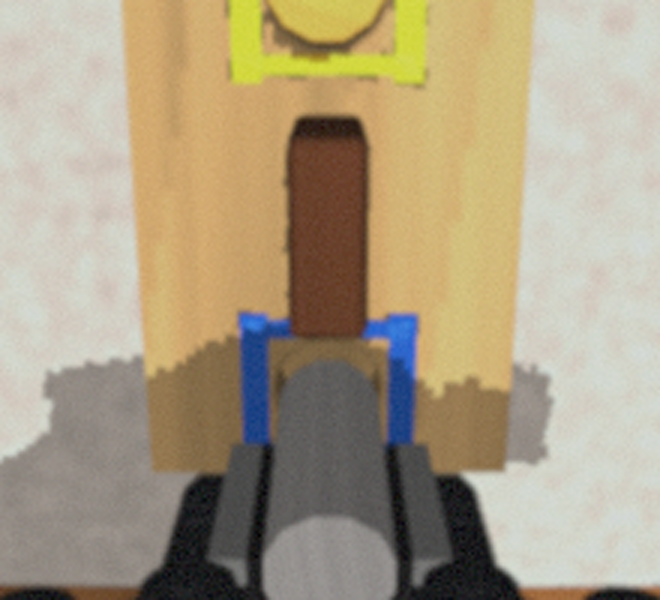

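Close-up: columns line up (frame 240–418, sample 277–381). The sample's far rim is at crop row ≈360, the blue frame's far edge at ≈317 and the block's end edge at ≈470. I compute the y correction.

Run:
```python
from h import *
np.set_printoptions(precision=4,suppress=True)
f='w8.png';T=np.array(bot.observe()['tcp_rot'])
c=load(f)[2].astype(int)
print([(r,c[r,314:325].mean(0).astype(int).tolist()) for r in range(209,228)])
print([(r,c[r,262:272].sum(1).mean().astype(int).item()) for r in range(250,262)])
print([(r,(c[r,297:304,2]-c[r,297:304,0]).mean().astype(int).item()) for r in range(200,214)])
c5=load('w5.png')[2].astype(int)
print([(r,(c5[r,333:340,2]-c5[r,333:340,0]).mean().astype(int).item()) for r in range(200,216)])
b=onz(f,319.5,220.5,.052)
for n,v,off in(('pocket edge',214.1,11.5),('block end',256.7,-20),('frame',205.7,17.5)):
    a=onz(f,319.5,v,.036);print(n,a,'sample-pocket centre, tool y mm',(T.T@(b-a))[1]*1e3+10-off)
```

```text
[(209, [100, 62, 41]), (210, [97, 59, 40]), (211, [88, 56, 38]), (212, [90, 67, 47]), (213, [102, 82, 55]), (214, [117, 94, 64]), (215, [121, 99, 67]), (216, [122, 98, 66]), (217, [122, 99, 67]), (218, [120, 98, 67]), (219, [114, 96, 72]), (220, [105, 95, 83]), (221, [98, 94, 89]), (222, [94, 92, 91]), (223, [93, 91, 90]), (224, [94, 92, 91]), (225, [93, 91, 90]), (226, [94, 93, 91]), (227, [94, 91, 91])]
[(250, 344), (251, 337), (252, 339), (253, 338), (254, 338), (255, 339), (256, 355), (257, 385), (258, 415), (259, 422), (260, 423), (261, 424)]
[(200, -89), (201, -89), (202, -89), (203, -82), (204, -56), (205, -14), (206, 44), (207, 98), (208, 118), (209, 113), (210, 102), (211, 90), (212, 58), (213, 20)]
[(200, -34), (201, -35), (202, -46), (203, -68), (204, -82), (205, -90), (206, -90), (207, -90), (208, -101), (209, -130), (210, -153), (211, -159), (212, -159), (213, -152), (214, -127), (215, -92)]
pocket edge [0.5248 0.1089 0.036 ] sample-pocket centre, tool y mm -3.407383900273331
block end [0.5294 0.0785 0.036 ] sample-pocket centre, tool y mm -2.7065588059981565
frame [0.524  0.1146 0.036 ] sample-pocket centre, tool y mm -3.6723691639143095
```

>>> {"name": "apply_moves", "arguments": {
  "motion": [
    {"x":0,"y":3.1,"z":3,"wx":0,"wy":0,"wz":0,"jaw":10},
    {"x":0,"y":0,"z":6,"wx":0,"wy":0,"wz":0,"jaw":10},
    {"x":0,"y":0,"z":4,"wx":0,"wy":0,"wz":0,"jaw":10},
    {"x":0,"y":0,"z":3,"wx":0,"wy":0,"wz":0,"jaw":10},
    {"x":0,"y":0,"z":3,"wx":0,"wy":0,"wz":0,"jaw":10},
    {"x":0,"y":0,"z":3,"wx":0,"wy":0,"wz":0,"jaw":10},
    {"x":0,"y":0,"z":0,"wx":0,"wy":0,"wz":0,"jaw":10}
  ]
}}

```text
t: 15.05
eef_pos: [0.5246, 0.0959, 0.0598]
tcp_rot: [[0.989, 0.149, -0.001], [0.149, -0.989, -0.0], [-0.001, -0.0, -1.0]]
contact_force: [-0.1, -0.3, -0.4]
gripper_width: 0.019
```

>>> {"name": "apply_moves", "arguments": {
  "motion": [
    {"x":0,"y":0,"z":4,"wx":0,"wy":0,"wz":0,"jaw":10},
    {"x":0,"y":0,"z":4,"wx":0,"wy":0,"wz":0,"jaw":10},
    {"x":0,"y":0,"z":3,"wx":0,"wy":0,"wz":0,"jaw":10},
    {"x":0,"y":0,"z":0,"wx":0,"wy":0,"wz":0,"jaw":10},
    {"x":0,"y":0,"z":0,"wx":0,"wy":0,"wz":0,"jaw":10}
  ]
}}

```text
t: 15.55
eef_pos: [0.5249, 0.0958, 0.0491]
tcp_rot: [[0.989, 0.148, -0.0], [0.148, -0.989, -0.0], [-0.0, 0.0, -1.0]]
contact_force: [-0.1, -0.7, 0.0]
gripper_width: 0.0188
```

>>> {"name": "apply_moves", "arguments": {
  "motion": [
    {"x":0,"y":0,"z":0,"wx":0,"wy":0,"wz":0,"jaw":30},
    {"x":0,"y":0,"z":0,"wx":0,"wy":0,"wz":0,"jaw":45},
    {"x":0,"y":0,"z":0,"wx":0,"wy":0,"wz":0,"jaw":50},
    {"x":0,"y":0,"z":-25,"wx":0,"wy":0,"wz":0,"jaw":60},
    {"x":0,"y":0,"z":-35,"wx":0,"wy":0,"wz":0,"jaw":60},
    {"x":0,"y":0,"z":-35,"wx":0,"wy":0,"wz":0,"jaw":60},
    {"x":0,"y":-25,"z":-25,"wx":0,"wy":0,"wz":0,"jaw":60},
    {"x":0,"y":-25,"z":0,"wx":0,"wy":0,"wz":0,"jaw":60}
  ]
}}

```text
t: 16.35
eef_pos: [0.52, 0.146, 0.1733]
tcp_rot: [[0.989, 0.146, 0.007], [0.146, -0.989, 0.001], [0.008, -0.0, -1.0]]
contact_force: [1.3, -0.1, -0.6]
gripper_width: 0.0602
```

>>> {"name": "apply_moves", "arguments": {
  "motion": [
    {"x":0,"y":0,"z":0,"wx":0,"wy":0,"wz":0,"jaw":60},
    {"x":0,"y":0,"z":0,"wx":0,"wy":0,"wz":0,"jaw":60},
    {"x":0,"y":0,"z":0,"wx":0,"wy":0,"wz":0,"jaw":60}
  ]
}}

```text
t: 16.65
eef_pos: [0.5174, 0.1442, 0.1688]
tcp_rot: [[0.989, 0.147, -0.001], [0.147, -0.989, -0.001], [-0.001, 0.001, -1.0]]
contact_force: [0.6, -0.1, -0.6]
gripper_width: 0.0602
```

Run:
```python
from h import *
np.set_printoptions(precision=4,suppress=True)
f='w9.png';snap('wrist',f);s=bot.observe();print(s['eef_pos'],s['tcp_rot'][0])
```

```text
[0.5175 0.1441 0.1687] [ 0.9891  0.1469 -0.001 ]
```

View pics/w9.png

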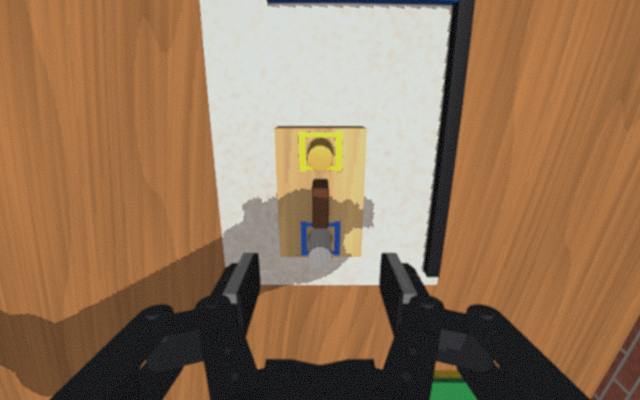

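Both samples stand in their pockets: brass top at (320,157), alu top at (320,256). The block is still clear of the stops. Next I grip the rib.

>>> {"name": "apply_moves", "arguments": {
  "motion": [
    {"x":0,"y":2,"z":25,"wx":0,"wy":0,"wz":0,"jaw":60},
    {"x":0,"y":3,"z":30,"wx":0,"wy":0,"wz":0,"jaw":60},
    {"x":0,"y":0,"z":30,"wx":0,"wy":0,"wz":0,"jaw":55},
    {"x":0,"y":0,"z":25,"wx":0,"wy":0,"wz":0,"jaw":50},
    {"x":0,"y":0,"z":12,"wx":0,"wy":0,"wz":0,"jaw":45},
    {"x":0,"y":0,"z":4,"wx":0,"wy":0,"wz":0,"jaw":40},
    {"x":0,"y":0,"z":0,"wx":0,"wy":0,"wz":0,"jaw":30},
    {"x":0,"y":0,"z":0,"wx":0,"wy":0,"wz":0,"jaw":24}
  ]
}}

```text
t: 17.5
eef_pos: [0.5191, 0.1405, 0.0443]
tcp_rot: [[0.989, 0.148, 0.002], [0.148, -0.989, 0.0], [0.002, -0.0, -1.0]]
contact_force: [0.3, 0.5, -0.4]
gripper_width: 0.0238
```

>>> {"name": "apply_moves", "arguments": {
  "motion": [
    {"x":0,"y":0,"z":0,"wx":0,"wy":0,"wz":0,"jaw":20},
    {"x":0,"y":0,"z":0,"wx":0,"wy":0,"wz":0,"jaw":17},
    {"x":0,"y":0,"z":0,"wx":0,"wy":0,"wz":0,"jaw":14},
    {"x":0,"y":0,"z":0,"wx":0,"wy":0,"wz":0,"jaw":8},
    {"x":0,"y":0,"z":0,"wx":0,"wy":0,"wz":0,"jaw":5},
    {"x":0,"y":0,"z":0,"wx":0,"wy":0,"wz":0,"jaw":5},
    {"x":0,"y":0,"z":0,"wx":0,"wy":0,"wz":0,"jaw":5},
    {"x":0,"y":0,"z":0,"wx":0,"wy":0,"wz":0,"jaw":5}
  ],
  "grip_force": 60
}}

```text
t: 18.3
eef_pos: [0.5186, 0.1403, 0.044]
tcp_rot: [[0.989, 0.148, 0.001], [0.148, -0.989, -0.0], [0.001, 0.0, -1.0]]
contact_force: [-1.6, -0.5, 6.6]
gripper_width: 0.0131
```

Run:
```python
from h import *
np.set_printoptions(precision=4,suppress=True)
s=bot.observe();print({k:s[k] for k in('t','eef_pos','tcp_rot','contact_force','wrist_torque','gripper_width')})
f='w10.png';snap('wrist',f)
c=load(f)[2];h=cv2.cvtColor(c,cv2.COLOR_RGB2HSV);g=c.astype(int).sum(2)
A=[]
for r in range(30,200,15):
    i=380+np.where(g[r,380:640]<300)[0][:1]
    if len(i):A.append(onz(f,i[0]-.5,r,.006)[:2]);print(r,i,A[-1])
```

```text
{'t': 18.3, 'eef_pos': array([0.5186, 0.1403, 0.044 ]), 'tcp_rot': array([[ 0.9889,  0.1484,  0.0008],
       [ 0.1484, -0.9889, -0.0003],
       [ 0.0008,  0.0004, -1.    ]]), 'contact_force': array([-1.561 , -0.4517,  6.6285]), 'wrist_torque': array([-0.1589,  0.3423,  0.0004]), 'gripper_width': 0.013055475653573036}
30 [534] [0.615  0.2734]
45 [532] [0.6163 0.2661]
60 [530] [0.6176 0.2587]
75 [527] [0.6185 0.251 ]
90 [525] [0.6199 0.2432]
105 [522] [0.6209 0.2352]
120 [519] [0.6219 0.227 ]
135 [517] [0.6235 0.2186]
150 [514] [0.6246 0.21  ]
165 [511] [0.6258 0.2011]
180 [509] [0.6277 0.1921]
195 [506] [0.629  0.1827]
```

>>> {"name": "apply_moves", "arguments": {
  "motion": [
    {"x":3,"y":-4,"z":0,"wx":0,"wy":0,"wz":0,"jaw":5},
    {"x":6,"y":-9,"z":0,"wx":0,"wy":0,"wz":0,"jaw":5},
    {"x":8,"y":-12,"z":0,"wx":0,"wy":0,"wz":0,"jaw":5},
    {"x":8,"y":-12,"z":0,"wx":0,"wy":0,"wz":0,"jaw":5},
    {"x":8,"y":-12,"z":0,"wx":0,"wy":0,"wz":0,"jaw":5},
    {"x":8,"y":-12,"z":0,"wx":0,"wy":0,"wz":0,"jaw":5},
    {"x":6,"y":-9,"z":0,"wx":0,"wy":0,"wz":0,"jaw":5},
    {"x":3,"y":-4,"z":0,"wx":0,"wy":0,"wz":0,"jaw":5}
  ]
}}

```text
t: 19.15
eef_pos: [0.5572, 0.2212, 0.044]
tcp_rot: [[0.989, 0.149, 0.001], [0.149, -0.989, -0.001], [0.0, 0.001, -1.0]]
contact_force: [-2.0, -3.8, 8.7]
gripper_width: 0.0131
```

>>> {"name": "apply_moves", "arguments": {
  "motion": [
    {"x":3,"y":-4,"z":0,"wx":0,"wy":0,"wz":0,"jaw":5},
    {"x":3,"y":-4,"z":0,"wx":0,"wy":0,"wz":0,"jaw":5},
    {"x":3,"y":-4,"z":0,"wx":0,"wy":0,"wz":0,"jaw":5},
    {"x":3,"y":-4,"z":0,"wx":0,"wy":0,"wz":0,"jaw":5},
    {"x":2,"y":-3,"z":0,"wx":0,"wy":0,"wz":0,"jaw":5},
    {"x":1,"y":-1,"z":0,"wx":0,"wy":0,"wz":0,"jaw":5},
    {"x":0,"y":0,"z":0,"wx":0,"wy":0,"wz":0,"jaw":5},
    {"x":0,"y":0,"z":0,"wx":0,"wy":0,"wz":0,"jaw":5}
  ]
}}

```text
t: 19.95
eef_pos: [0.5691, 0.2423, 0.044]
tcp_rot: [[0.989, 0.148, 0.001], [0.148, -0.989, -0.001], [0.001, 0.001, -1.0]]
contact_force: [-1.0, -2.7, 5.9]
gripper_width: 0.0128
```

```bash
cat > st.py <<'E'
from h import *
np.set_printoptions(precision=4,suppress=True)
s=bot.observe();T=np.array(s['tcp_rot']);print(s['t'],s['eef_pos'],'yaw',np.arctan2(T[1,0],T[0,0]),'Ftool',T.T@s['contact_force'],'M',s['wrist_torque'],s['gripper_width'])
print('moved tool',T.T@(s['eef_pos']-np.array([.5186,.1403,.044]))*1e3)
E
python3 st.py
```

```text
19.95 [0.5691 0.2423 0.044 ] yaw 0.1483840439856227 Ftool [-1.4004  2.5473 -5.9369] M [-0.4639  0.34   -0.0169] 0.01283884919330378
moved tool [ 65.0118 -93.4224  -0.091 ]
```

>>> {"name": "apply_moves", "arguments": {
  "motion": [
    {"x":1.5,"y":0,"z":0,"wx":0,"wy":0,"wz":0,"jaw":5},
    {"x":1.5,"y":0,"z":0,"wx":0,"wy":0,"wz":0,"jaw":5},
    {"x":1.5,"y":0,"z":0,"wx":0,"wy":0,"wz":0,"jaw":5},
    {"x":1,"y":0,"z":0,"wx":0,"wy":0,"wz":0,"jaw":5},
    {"x":1,"y":0,"z":0,"wx":0,"wy":0,"wz":0,"jaw":5},
    {"x":0.5,"y":0,"z":0,"wx":0,"wy":0,"wz":0,"jaw":5},
    {"x":0.5,"y":0,"z":0,"wx":0,"wy":0,"wz":0,"jaw":5},
    {"x":0,"y":0,"z":0,"wx":0,"wy":0,"wz":0,"jaw":5}
  ]
}}

```text
t: 20.75
eef_pos: [0.5754, 0.2444, 0.044]
tcp_rot: [[0.989, 0.149, -0.001], [0.149, -0.989, -0.0], [-0.001, 0.0, -1.0]]
contact_force: [-3.7, -1.5, 7.8]
gripper_width: 0.0131
```

```bash
python3 st.py
```

```text
20.75 [0.5754 0.2444 0.044 ] yaw 0.14937233561647628 Ftool [-3.9329  0.9561 -7.7924] M [-0.1565  0.644  -0.0007] 0.013135957040170409
moved tool [ 71.614  -94.5165  -0.0709]
```

>>> {"name": "apply_moves", "arguments": {
  "motion": [
    {"x":0.6,"y":0,"z":0,"wx":0,"wy":0,"wz":0,"jaw":5},
    {"x":0.6,"y":0,"z":0,"wx":0,"wy":0,"wz":0,"jaw":5},
    {"x":0.6,"y":0,"z":0,"wx":0,"wy":0,"wz":0,"jaw":5},
    {"x":0.6,"y":0,"z":0,"wx":0,"wy":0,"wz":0,"jaw":5},
    {"x":0.6,"y":0,"z":0,"wx":0,"wy":0,"wz":0,"jaw":5}
  ]
}}

```text
t: 21.25
eef_pos: [0.5776, 0.2449, 0.044]
tcp_rot: [[0.989, 0.149, -0.002], [0.149, -0.989, -0.001], [-0.002, 0.0, -1.0]]
contact_force: [-6.9, -1.4, 10.1]
gripper_width: 0.0132
```

```bash
python3 st.py
```

```text
21.25 [0.5776 0.2449 0.044 ] yaw 0.14926209014480976 Ftool [ -7.0194   0.415  -10.1043] M [-0.2522  1.2523 -0.1035] 0.013214504103213698
moved tool [ 73.9156 -94.6619  -0.2127]
```

>>> {"name": "apply_moves", "arguments": {
  "motion": [
    {"x":0.6,"y":0,"z":0,"wx":0,"wy":0,"wz":0,"jaw":5},
    {"x":0.6,"y":0,"z":0,"wx":0,"wy":0,"wz":0,"jaw":5},
    {"x":0,"y":0,"z":0,"wx":0,"wy":0,"wz":0,"jaw":5}
  ]
}}

```text
t: 21.55
eef_pos: [0.5778, 0.245, 0.0441]
tcp_rot: [[0.989, 0.148, -0.004], [0.148, -0.989, -0.001], [-0.004, 0.001, -1.0]]
contact_force: [-9.1, -1.8, 11.7]
gripper_width: 0.013
```

```bash
python3 st.py
```

```text
21.55 [0.5778 0.245  0.0441] yaw 0.14902408785543284 Ftool [ -9.2676   0.394  -11.6288] M [-0.3147  1.6953 -0.1687] 0.013036811007886295
moved tool [ 74.0538 -94.7263  -0.4448]
```

>>> {"name": "apply_moves", "arguments": {
  "motion": [
    {"x":0,"y":-1.5,"z":0,"wx":0,"wy":0,"wz":0,"jaw":5},
    {"x":0,"y":-1.5,"z":0,"wx":0,"wy":0,"wz":0,"jaw":5},
    {"x":0,"y":-1.5,"z":0,"wx":0,"wy":0,"wz":0,"jaw":5},
    {"x":0,"y":-1,"z":0,"wx":0,"wy":0,"wz":0,"jaw":5},
    {"x":0,"y":-1,"z":0,"wx":0,"wy":0,"wz":0,"jaw":5},
    {"x":0,"y":-0.6,"z":0,"wx":0,"wy":0,"wz":0,"jaw":5},
    {"x":0,"y":-0.6,"z":0,"wx":0,"wy":0,"wz":0,"jaw":5}
  ]
}}

```text
t: 22.25
eef_pos: [0.5774, 0.2477, 0.0441]
tcp_rot: [[0.989, 0.146, -0.005], [0.146, -0.989, -0.008], [-0.006, 0.007, -1.0]]
contact_force: [-9.6, -11.4, 17.2]
gripper_width: 0.0134
```

```bash
python3 st.py
```

```text
22.25 [0.5774 0.2477 0.0441] yaw 0.14654112301316757 Ftool [-11.265    9.9865 -17.0524] M [-2.0591  1.7418 -0.0546] 0.013448653993895172
moved tool [ 73.8182 -97.643   -1.2412]
```

Run:
```python
from h import *
f='w11.png';snap('wrist',f);snap('top','top2.png')
a=cv2.resize(load(f)[2],(560,350));b=cv2.resize(load('top2.png')[2][160:260,170:310],None,fx=1.8*2.2,fy=1.8*2.2,interpolation=cv2.INTER_CUBIC)[:240]
o=np.zeros((600,600,3),np.uint8);o[:350,:560]=a;o[355:355+240,:b.shape[1]]=b[:240]
cv2.imwrite('pics/m11.png',o[:,:,::-1])
```

```text
(no output)
```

View pics/m11.png

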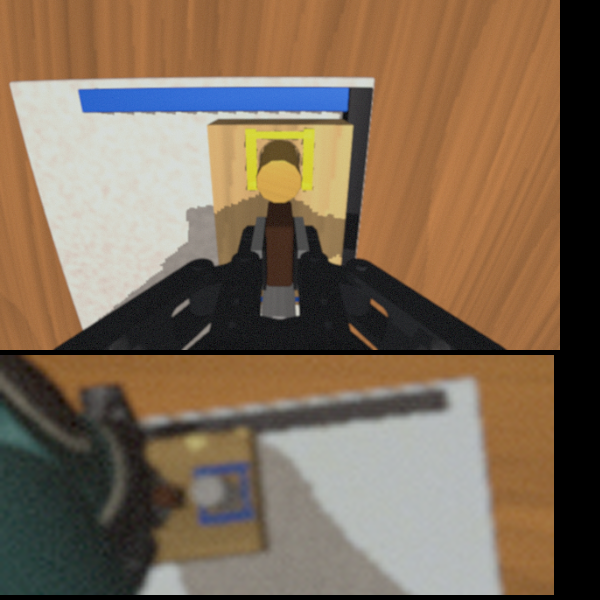

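The block lies along the long stop, but a gap of a few mm to the blue stop remains (rows 112 to 120), so it is sticking under too much downforce. I unload z a little and continue the creep.

>>> {"name": "apply_moves", "arguments": {
  "motion": [
    {"x":-1,"y":0,"z":-0.8,"wx":0,"wy":0,"wz":0,"jaw":5},
    {"x":-0.5,"y":0,"z":-0.6,"wx":0,"wy":0,"wz":0,"jaw":5},
    {"x":0,"y":0,"z":0,"wx":0,"wy":0,"wz":0,"jaw":5}
  ]
}}

```text
t: 22.65
eef_pos: [0.5768, 0.2514, 0.0441]
tcp_rot: [[0.989, 0.148, -0.002], [0.148, -0.989, -0.001], [-0.002, 0.001, -1.0]]
contact_force: [-1.4, -2.9, 0.2]
gripper_width: 0.0132
```

```bash
python3 st.py
```

```text
22.65 [0.5768 0.2514 0.0441] yaw 0.1484231050415153 Ftool [-1.8466  2.6401 -0.2302] M [-0.4925  0.4228 -0.1649] 0.01323385336958033
moved tool [  73.9909 -101.2252   -0.3391]
```

Freed: it slid to y≈101 mm with little force. I creep on in y.

>>> {"name": "apply_moves", "arguments": {
  "motion": [
    {"x":0,"y":-1,"z":0,"wx":0,"wy":0,"wz":0,"jaw":5},
    {"x":0,"y":-1,"z":0,"wx":0,"wy":0,"wz":0,"jaw":5},
    {"x":0,"y":-0.6,"z":0,"wx":0,"wy":0,"wz":0,"jaw":5},
    {"x":0,"y":-0.6,"z":0,"wx":0,"wy":0,"wz":0,"jaw":5},
    {"x":0,"y":0,"z":0,"wx":0,"wy":0,"wz":0,"jaw":5}
  ]
}}

```text
t: 23.15
eef_pos: [0.5765, 0.2535, 0.0441]
tcp_rot: [[0.989, 0.148, -0.002], [0.148, -0.989, -0.003], [-0.002, 0.003, -1.0]]
contact_force: [-3.2, -6.2, 1.7]
gripper_width: 0.0127
```

```bash
python3 st.py
```

```text
23.15 [0.5765 0.2535 0.0441] yaw 0.1481926400148876 Ftool [-4.1246  5.6728 -1.6248] M [-1.1125  0.6939 -0.1397] 0.012706283754096562
moved tool [  74.0001 -103.4166   -0.5996]
```

>>> {"name": "apply_moves", "arguments": {
  "motion": [
    {"x":0,"y":-0.6,"z":-0.2,"wx":0,"wy":0,"wz":0,"jaw":5},
    {"x":0,"y":-0.6,"z":0,"wx":0,"wy":0,"wz":0,"jaw":5},
    {"x":0,"y":-0.6,"z":0,"wx":0,"wy":0,"wz":0,"jaw":5},
    {"x":0,"y":0,"z":0,"wx":0,"wy":0,"wz":0,"jaw":5}
  ]
}}

```text
t: 23.55
eef_pos: [0.5765, 0.2536, 0.0442]
tcp_rot: [[0.989, 0.147, -0.002], [0.147, -0.989, -0.005], [-0.003, 0.005, -1.0]]
contact_force: [-4.0, -9.6, 2.5]
gripper_width: 0.0132
```

```bash
python3 st.py
```

```text
23.55 [0.5765 0.2536 0.0442] yaw 0.14742135531950853 Ftool [-5.3666  8.8929 -2.4232] M [-1.6645  0.6185 -0.0876] 0.013224678397739179
moved tool [  73.9358 -103.5386   -0.9714]
```

>>> {"name": "apply_moves", "arguments": {
  "motion": [
    {"x":0.6,"y":0,"z":-0.3,"wx":0,"wy":0,"wz":0,"jaw":5},
    {"x":0.6,"y":0,"z":-0.3,"wx":0,"wy":0,"wz":0,"jaw":5},
    {"x":0.6,"y":0,"z":0,"wx":0,"wy":0,"wz":0,"jaw":5},
    {"x":0,"y":0,"z":0,"wx":0,"wy":0,"wz":0,"jaw":5},
    {"x":0,"y":0,"z":0,"wx":0,"wy":0,"wz":0,"jaw":5}
  ]
}}

```text
t: 24.05
eef_pos: [0.5766, 0.2536, 0.0444]
tcp_rot: [[0.989, 0.147, -0.005], [0.147, -0.989, -0.007], [-0.006, 0.006, -1.0]]
contact_force: [-6.8, -10.4, 3.5]
gripper_width: 0.013
```

```bash
python3 st.py
python3 - <<'E'
from h import *
f='w12.png';snap('wrist',f)
cv2.imwrite('pics/c12.png',cv2.resize(load(f)[2][70:310,190:450],None,fx=2.5,fy=2.5,interpolation=cv2.INTER_CUBIC)[:,:,::-1])
E
```

```text
24.05 [0.5766 0.2536 0.0444] yaw 0.1476062710193845 Ftool [-8.2334  9.32   -3.435 ] M [-1.8641  1.4292 -0.1293] 0.012963508548976448
moved tool [  74.0702 -103.5411   -1.4429]
```

View pics/c12.png

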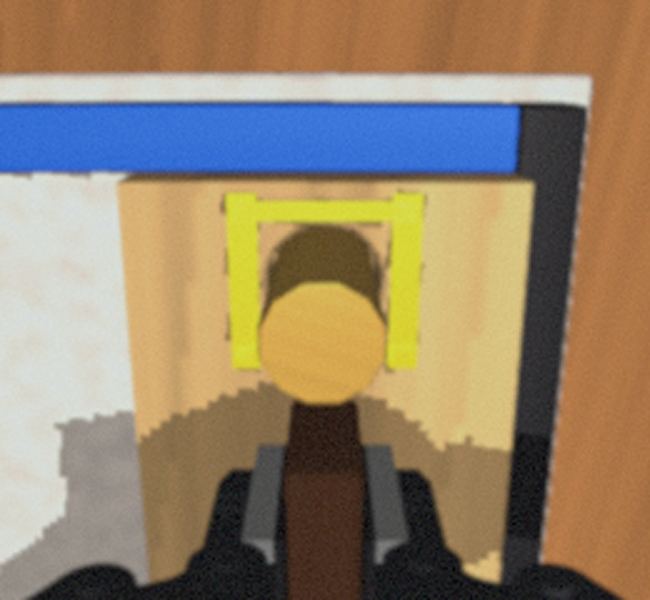

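The block meets both the blue stop (no white between, rows 172 to 178) and the black stop. The tool leans 0.006 rad under the push, so I counter-tilt slightly and add a little downforce to keep the block flat on the stage.

>>> {"name": "apply_moves", "arguments": {
  "motion": [
    {"x":0,"y":0,"z":0.3,"wx":0.003,"wy":0.003,"wz":0,"jaw":5},
    {"x":0,"y":0,"z":0.3,"wx":0.004,"wy":0.003,"wz":0.001,"jaw":5},
    {"x":0,"y":0,"z":0,"wx":0,"wy":0,"wz":0,"jaw":5},
    {"x":0,"y":0,"z":0,"wx":0,"wy":0,"wz":0,"jaw":5}
  ]
}}

```text
t: 24.5
eef_pos: [0.5765, 0.2536, 0.0441]
tcp_rot: [[0.989, 0.146, -0.001], [0.146, -0.989, 0.001], [-0.0, -0.001, -1.0]]
contact_force: [-8.0, -10.4, 5.4]
gripper_width: 0.013
```

```bash
python3 st.py; python3 -c "
from h import *
print(bot.observe()['tcp_rot'])"
```

```text
24.5 [0.5765 0.2536 0.0441] yaw 0.14689082863037267 Ftool [-9.4013  9.1245 -5.3844] M [-2.1952  1.5784 -0.0535] 0.013030995188038913
moved tool [  73.8972 -103.5755   -0.0554]
[[ 9.89230835e-01  1.46362731e-01 -5.53526899e-04]
 [ 1.46363143e-01 -9.89230609e-01  7.95251906e-04]
 [-4.31170511e-04 -8.67703643e-04 -9.99999531e-01]]
```

>>> {"name": "apply_moves", "arguments": {
  "motion": [
    {"x":0,"y":0,"z":0,"wx":0,"wy":0,"wz":-0.004,"jaw":5},
    {"x":0,"y":0,"z":0,"wx":0,"wy":0,"wz":0,"jaw":5},
    {"x":0,"y":0,"z":0,"wx":0,"wy":0,"wz":0,"jaw":5}
  ]
}}

```text
t: 24.8
eef_pos: [0.5765, 0.2536, 0.0441]
tcp_rot: [[0.989, 0.15, -0.001], [0.15, -0.989, 0.001], [-0.001, -0.001, -1.0]]
contact_force: [-8.4, -9.3, 5.6]
gripper_width: 0.0134
```

```bash
python3 st.py
```

```text
24.8 [0.5765 0.2536 0.0441] yaw 0.15022018737124831 Ftool [-9.7185  7.9587 -5.6327] M [-2.1489  1.6514 -0.2067] 0.013430036625151716
moved tool [  74.2333 -103.3388   -0.0276]
```

>>> {"name": "apply_moves", "arguments": {
  "motion": [
    {"x":0,"y":0,"z":0,"wx":0,"wy":0,"wz":-0.004,"jaw":5},
    {"x":0,"y":0,"z":0,"wx":0,"wy":0,"wz":0,"jaw":5},
    {"x":0,"y":0,"z":0,"wx":0,"wy":0,"wz":0,"jaw":5}
  ]
}}

```text
t: 25.1
eef_pos: [0.5766, 0.2536, 0.0441]
tcp_rot: [[0.988, 0.153, -0.001], [0.153, -0.988, 0.001], [-0.001, -0.001, -1.0]]
contact_force: [-8.2, -11.0, 6.2]
gripper_width: 0.0128
```

```bash
python3 st.py
```

```text
25.1 [0.5766 0.2536 0.0441] yaw 0.1534911172581562 Ftool [-9.821   9.5793 -6.2249] M [-2.156   1.591  -0.4381] 0.012783620067080446
moved tool [  74.5958 -103.0841   -0.0161]
```

The moment about z responds in proportion to the twist, so the block sits flat and stiff in the corner, neutral near yaw 0.147. I return there and hand in.

>>> {"name": "apply_moves", "arguments": {
  "motion": [
    {"x":0,"y":0,"z":0,"wx":0,"wy":0,"wz":0.004,"jaw":5},
    {"x":0,"y":0,"z":0,"wx":0,"wy":0,"wz":0.003,"jaw":5},
    {"x":0,"y":0,"z":0,"wx":0,"wy":0,"wz":0,"jaw":5},
    {"x":0,"y":0,"z":0,"wx":0,"wy":0,"wz":0,"jaw":5},
    {"x":0,"y":0,"z":0,"wx":0,"wy":0,"wz":0,"jaw":5}
  ]
}}

```text
t: 25.6
eef_pos: [0.5765, 0.2536, 0.0441]
tcp_rot: [[0.989, 0.147, -0.001], [0.147, -0.989, 0.001], [-0.001, -0.001, -1.0]]
contact_force: [-8.0, -9.9, 6.6]
gripper_width: 0.0131
```

```bash
python3 st.py; python3 -c "
from h import *
f='top3.png';snap('top',f)
for n,u,v in (('red',411,243),('pot',477,210),('note',351,143)):
    a=load('top1.png')[2][v-18:v+18,u-20:u+20].astype(int);b=load(f)[2][v-18:v+18,u-20:u+20].astype(int);print(n,abs(a-b).mean())
s=bot.observe();q=abs(s['contact_force'][:2])
print(bot.sign_off() if (q>3).all() else 'not pressed')"
```

```text
25.6 [0.5765 0.2536 0.0441] yaw 0.1476324120466706 Ftool [-9.3508  8.5711 -6.5879] M [-2.1728  1.6589 -0.1526] 0.013100477848348613
moved tool [  73.9742 -103.5171   -0.0337]
red 9.193287037037036
pot 10.301851851851852
note 9.33912037037037
the job is handed in; nothing more can be done
None
```

I put the brass in the yellow pocket and the aluminium in the blue pocket while the block stood clear of the stops. I then gripped the rib and slid the block slowly into the corner. I handed in at about 25.6 s with the arm still gripping and pressing.

**Last checks:**
- **Pressing:** about 9 N against each stop, with the tool level. Commanding the tool further toward either stop raised the force without moving the block.
- **Flatness:** small test twists raised the turning moment in proportion, which fits flat contact. The last wrist picture shows no gap at the blue stop or along the visible part of the black one.
- **Samples:** the brass was still in its pocket in that picture. The aluminium was hidden by the gripper there; I last saw it in its pocket a few mm before the corner.
- **Bystanders:** the red sample, marker pot and note pad were never touched. The before/after comparison of the top camera pictures gave a similar small difference at all three (9–10 grey levels). I put that down to camera noise but did not check it further.

**What went wrong on the way:**
- My first two move calls were refused because keys were missing.
- I gripped the brass 10 mm too low at first and regripped it.
- The block stuck about 6 mm short of the blue stop under too much downforce, and came free when I eased it.
- Camera positions disagreed by 2–5 mm between views, so I corrected from close-up pictures and by contact force.

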